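# Find the full bottle by its weight

## Robot

A 6-joint arm with a two-finger parallel gripper is mounted at the origin on a cart in front of the work surface, level with it; the furniture and walls round the work are solid. World frame = base frame: x ahead of the robot, y to its left, z up, the work surface at z = 0. Lengths are in mm, angles in rad, forces in N, time in s.
With the tool pointing down it reaches from about 350 to 775 mm from the base axis. Payload 7.3 kg.
Tool frame: the origin (TCP) lies at the very end of the fingers, on their centre line; the grasp point (between the pads) lies 19 mm behind it; x points along the fingers, y is the direction in which the jaws open and shut, and the axes are right-handed (so a half turn about x gives the same grasp; the last joint's range is limited). The gripper opens to 92 mm and grips with 3 to 60 N. Pads are 19 mm wide; open, the fingers measure 130 mm over their backs; the gripper's body (75 mm by 190 mm) begins 47 mm behind the grasp point.
Start: joints at [-1.305, 0.342, 1.524, -0, 1.275, -0.146], TCP at [210.16, -481.121, 226.741] pointing down, gripper open.
Joint ranges: [-2.53, 2.53], [-0.77, 2.02], [0.04, 2.7], [-1, 4.14], [0.28, 2.66], [-3.11, 3.11]. Speed limits (rad/s): [2.57, 2.57, 3.14, 3.14, 3.14, 3.14].

## Interface

Orientations are given as [roll, pitch, yaw] about the fixed x, y, z axes, in that order (R = Rz(yaw) Ry(pitch) Rx(roll)).
In Python, from plant import bot gives the robot as it stands.
- The arm moves only by the tool step_arm, never from a script. Its argument "targets" is a list that holds one entry, the list of rows, each a list of 4 numbers: the shift along the tool's x, y, z in m, then the turn about the tool's x in degrees. A call has exactly 5 rows; each row is the pose to reach, as a shift and turn from the pose measured when the call began, along the tool's axes at that moment; what a row does not reach only later rows make up. A row lasts 1/12 s, in which the tool goes at most 41.7 mm and 7.16 degrees, less where a joint would pass 70% of its speed; a pose out of reach is approached as far as the arm can. A call with a gripper value outside its range is refused whole. "jaw" is the closure, from 0 (fully open) to 1 (shut), set as the call begins (left out, the last holds). The fingers move at their own pace and stop on an object; the grip force is fixed at half the most. Time passes only in rows, so rows that repeat a pose let the fingers close, or fill a call up. It gives the time, the measured TCP pose, the force and the opening at its end, in the units of the state.
- bot.get_obs(): the state, without advancing time (a new reading comes with each control period).
- bot.capture(name): name is "side" or "top" or "wrist"; returns a dict with "color" (384x512x3 uint8, red, green, blue), "depth" (384x512 float32, mm along the optical axis (not along the pixel's ray), 0 where there is no reading), "fov_y" (degrees; the focal length in pixels is half the picture's height over the tangent of half this angle, whatever the lens; pixels are square), "cx", "cy" (the principal point, pixels), "rvec" (rotation vector, rad) and "tvec" (3), from world to camera coordinates, as OpenCV has them. Camera axes: x right, y down, z forward; pixel columns grow to the right and rows downward; lengths in mm; the calibration is good to about 2 mm. A picture is of the moment at which its call begins.
- bot.close_job(): hands the job in, once; it reports no verdict.
The state is a dict: "time": time; "joint_positions": joint angles; "dq": joint speeds; "tau": joint torques, N m; "tool_pos": TCP position; "tcp_rot": TCP orientation; "contact_force": force on the tool from outside, world axes, zero at the start; "moment": the same for the moment, N m; "grip_width": finger opening in mm.
Only numpy, scipy, OpenCV 4.12 (cv2) and the standard library are available. Lean on these libraries where they do the work, as an engineer would, in place of code of your own. Each camera call takes 0.05 s, during which the arm holds its last target. There are 200 camera calls.

## Task

Two of the three closed dark bottles in the wooden stand are empty display bottles and one is full, and they look alike. Heft them one after another from left to right as you see them: lift each straight up until it hangs clear of the stand, keep it still for a second, and put it back upright in its well; the last one may stay in the hand if it is the heaviest. Then hold the heaviest up for the customer, upright and a good 15 cm above the stand, with the two others standing in the stand and the other things on the counter left alone; finish while still holding it there.

Things in the scene. Friction and masses are not known exactly. Their poses are not given: they have to be found in the camera images.
- bottle_1: one of three bottles that look alike: dark brown glass, fixed pale cap, closed. Body 41 mm in diameter and about 100 mm high, cap 29 mm in diameter from 100 to 121 mm height; origin at the centre of its underside, z up. Which place it starts in is drawn at random. One of the three weighs 0.28 to 0.37 kg (full), the other two 0.08 to 0.14 kg (empty); nothing shows which.
- bottle_2: one of three bottles that look alike: dark brown glass, fixed pale cap, closed. Body 41 mm in diameter and about 100 mm high, cap 29 mm in diameter from 100 to 121 mm height; origin at the centre of its underside, z up. Which place it starts in is drawn at random. One of the three weighs 0.28 to 0.37 kg (full), the other two 0.08 to 0.14 kg (empty); nothing shows which.
- bottle_3: one of three bottles that look alike: dark brown glass, fixed pale cap, closed. Body 41 mm in diameter and about 100 mm high, cap 29 mm in diameter from 100 to 121 mm height; origin at the centre of its underside, z up. Which place it starts in is drawn at random. One of the three weighs 0.28 to 0.37 kg (full), the other two 0.08 to 0.14 kg (empty); nothing shows which.
- stand: fixed wooden stand, 90 (x) x 310 (y) x 22 (z) mm, origin at the centre of its underside on the counter, y along the row of wells, turned up to 0.3 rad. Three round wells 48 mm in diameter and 12 mm deep (floor 10 mm above the counter), 105 mm apart, each with one bottle.
- place_left (a point): point at the centre of the floor of the stand's left well, where the underside of a standing bottle rests. Left and right are as the robot sees them (left = +y). x, y, z axes as the stand's.
- place_middle (a point): point at the centre of the floor of the stand's middle well, where the underside of a standing bottle rests. Left and right are as the robot sees them (left = +y). x, y, z axes as the stand's.
- place_right (a point): point at the centre of the floor of the stand's right well, where the underside of a standing bottle rests. Left and right are as the robot sees them (left = +y). x, y, z axes as the stand's.
- rubber_stamp: hand stamp with a turned wooden grip, 29 x 40 x 68 mm, standing behind the stand; origin at the centre of its underside. To be left alone.
- soap: paper-wrapped soap, 48 x 49 x 26 mm, lying behind the stand; origin at the centre of its underside. To be left alone.
- tape_roll: roll of packing tape, 93 mm in diameter, 24 mm high, lying to the left of the stand; origin at the centre of its underside. To be left alone.
Mind the look-alikes: they are no part of the job. What is shaped like the bottle_3 but purple, turquoise or yellow is not meant.

How it is judged (in metres and radians):
On the way, in this order (a step that is already met when the one before it is completed fails the run):
1. the bottle in the left well is held up clear of the stand over its well (((horizontal distance between bottle_1 and place_left below 0.06 m and z of bottle_1 in the frame of stand above 0.025 m and contact force between bottle_1 and the fingers above 0.5 N and contact force between bottle_1 and stand below 0.05 N and horizontal distance between each of bottle_2, bottle_3 and place_left above 0.07 m) or (horizontal distance between bottle_2 and place_left below 0.06 m and z of bottle_2 in the frame of stand above 0.025 m and contact force between bottle_2 and the fingers above 0.5 N and contact force between bottle_2 and stand below 0.05 N and horizontal distance between each of bottle_1, bottle_3 and place_left above 0.07 m) or (horizontal distance between bottle_3 and place_left below 0.06 m and z of bottle_3 in the frame of stand above 0.025 m and contact force between bottle_3 and the fingers above 0.5 N and contact force between bottle_3 and stand below 0.05 N and horizontal distance between each of bottle_1, bottle_2 and place_left above 0.07 m))), for 0.4 s.
2. the bottle in the middle well is held up clear of the stand over its well (((horizontal distance between bottle_1 and place_middle below 0.06 m and z of bottle_1 in the frame of stand above 0.025 m and contact force between bottle_1 and the fingers above 0.5 N and contact force between bottle_1 and stand below 0.05 N and horizontal distance between each of bottle_2, bottle_3 and place_middle above 0.07 m) or (horizontal distance between bottle_2 and place_middle below 0.06 m and z of bottle_2 in the frame of stand above 0.025 m and contact force between bottle_2 and the fingers above 0.5 N and contact force between bottle_2 and stand below 0.05 N and horizontal distance between each of bottle_1, bottle_3 and place_middle above 0.07 m) or (horizontal distance between bottle_3 and place_middle below 0.06 m and z of bottle_3 in the frame of stand above 0.025 m and contact force between bottle_3 and the fingers above 0.5 N and contact force between bottle_3 and stand below 0.05 N and horizontal distance between each of bottle_1, bottle_2 and place_middle above 0.07 m))), for 0.4 s.
3. the bottle in the right well is held up clear of the stand over its well (((horizontal distance between bottle_1 and place_right below 0.06 m and z of bottle_1 in the frame of stand above 0.025 m and contact force between bottle_1 and the fingers above 0.5 N and contact force between bottle_1 and stand below 0.05 N and horizontal distance between each of bottle_2, bottle_3 and place_right above 0.07 m) or (horizontal distance between bottle_2 and place_right below 0.06 m and z of bottle_2 in the frame of stand above 0.025 m and contact force between bottle_2 and the fingers above 0.5 N and contact force between bottle_2 and stand below 0.05 N and horizontal distance between each of bottle_1, bottle_3 and place_right above 0.07 m) or (horizontal distance between bottle_3 and place_right below 0.06 m and z of bottle_3 in the frame of stand above 0.025 m and contact force between bottle_3 and the fingers above 0.5 N and contact force between bottle_3 and stand below 0.05 N and horizontal distance between each of bottle_1, bottle_2 and place_right above 0.07 m))), for 0.4 s.
At the end, for the whole second after the job is handed in: The heaviest bottle is held still by the fingers alone, underside over 150 mm above the counter, upright (0.3 rad); both others stand upright (0.1 rad) in wells, within 12 mm of the well floor's centre; stamp, soap and tape roll within 30 mm of their start (((z of bottle_1 in the frame of stand above 0.15 m and angle between bottle_1's own z axis and vertical below 0.3 rad and contact force between bottle_1 and the fingers above 1 N and linear speed of bottle_1 below 0.03 m/s and contact force between bottle_1 and stand below 0.05 N and contact force between bottle_1 and bottle_2 below 0.05 N and contact force between bottle_1 and bottle_3 below 0.05 N and contact force between bottle_1 and rubber_stamp below 0.05 N and contact force between bottle_1 and soap below 0.05 N and contact force between bottle_1 and tape_roll below 0.05 N and ((distance between bottle_2 and place_left below 0.012 m or distance between bottle_2 and place_middle below 0.012 m or distance between bottle_2 and place_right below 0.012 m) and angle between bottle_2's own z axis and vertical below 0.1 rad and linear speed of bottle_2 below 0.03 m/s and contact force between bottle_2 and stand between 0.4 and 2 N) and ((distance between bottle_3 and place_left below 0.012 m or distance between bottle_3 and place_middle below 0.012 m or distance between bottle_3 and place_right below 0.012 m) and angle between bottle_3's own z axis and vertical below 0.1 rad and linear speed of bottle_3 below 0.03 m/s and contact force between bottle_3 and stand between 0.4 and 2 N) and distance of each of rubber_stamp, soap, tape_roll from where it was at the start of the episode below 0.03 m) or (z of bottle_2 in the frame of stand above 0.15 m and angle between bottle_2's own z axis and vertical below 0.3 rad and contact force between bottle_2 and the fingers above 1 N and linear speed of bottle_2 below 0.03 m/s and contact force between bottle_2 and stand below 0.05 N and contact force between bottle_2 and bottle_1 below 0.05 N and contact force between bottle_2 and bottle_3 below 0.05 N and contact force between bottle_2 and rubber_stamp below 0.05 N and contact force between bottle_2 and soap below 0.05 N and contact force between bottle_2 and tape_roll below 0.05 N and ((distance between bottle_1 and place_left below 0.012 m or distance between bottle_1 and place_middle below 0.012 m or distance between bottle_1 and place_right below 0.012 m) and angle between bottle_1's own z axis and vertical below 0.1 rad and linear speed of bottle_1 below 0.03 m/s and contact force between bottle_1 and stand between 0.4 and 2 N) and ((distance between bottle_3 and place_left below 0.012 m or distance between bottle_3 and place_middle below 0.012 m or distance between bottle_3 and place_right below 0.012 m) and angle between bottle_3's own z axis and vertical below 0.1 rad and linear speed of bottle_3 below 0.03 m/s and contact force between bottle_3 and stand between 0.4 and 2 N) and distance of each of rubber_stamp, soap, tape_roll from where it was at the start of the episode below 0.03 m) or (z of bottle_3 in the frame of stand above 0.15 m and angle between bottle_3's own z axis and vertical below 0.3 rad and contact force between bottle_3 and the fingers above 1 N and linear speed of bottle_3 below 0.03 m/s and contact force between bottle_3 and stand below 0.05 N and contact force between bottle_3 and bottle_1 below 0.05 N and contact force between bottle_3 and bottle_2 below 0.05 N and contact force between bottle_3 and rubber_stamp below 0.05 N and contact force between bottle_3 and soap below 0.05 N and contact force between bottle_3 and tape_roll below 0.05 N and ((distance between bottle_1 and place_left below 0.012 m or distance between bottle_1 and place_middle below 0.012 m or distance between bottle_1 and place_right below 0.012 m) and angle between bottle_1's own z axis and vertical below 0.1 rad and linear speed of bottle_1 below 0.03 m/s and contact force between bottle_1 and stand between 0.4 and 2 N) and ((distance between bottle_2 and place_left below 0.012 m or distance between bottle_2 and place_middle below 0.012 m or distance between bottle_2 and place_right below 0.012 m) and angle between bottle_2's own z axis and vertical below 0.1 rad and linear speed of bottle_2 below 0.03 m/s and contact force between bottle_2 and stand between 0.4 and 2 N) and distance of each of rubber_stamp, soap, tape_roll from where it was at the start of the episode below 0.03 m))); the arm keeps its last pose, push and grip.
It fails at once if a bottle is tipped by more than 0.6 rad (angle between any of bottle_1, bottle_2, bottle_3's own z axis and vertical above 0.6 rad).
It fails at once if stamp, soap or tape roll is moved by more than 30 mm (distance of any of rubber_stamp, soap, tape_roll from where it was at the start of the episode above 0.03 m).
It also fails if it takes over 64 s, if anything falls off the work surface, if the arm or the gripper's body presses on something with over 40 N, if the wrist force passes 120 N, or if a joint passes its speed limit or range.

## Working session

There is one attempt and no reset: what is moved stays moved. The work goes in short steps, Python scripts to look and compute and a tool call to move; the robot and the scene stay as the last step left them, time stands still between calls to the robot, and variables do not carry over. Pictures are saved under pics/ and viewed, about 8 in all and at most 12, crops included, and the job is handed in when it is done.

Besides the shell and the picture viewer there is one more tool, called after "Call:" as name(argument=value, ...) on one line, values as JSON. step_arm: Moves the arm, as the interface text tells. Its arguments: {"type":"object","properties":{"targets":{"type":"array","items":{"type":"array","items":{"type":"array","items":{"type":"number"}}}},"jaw":{"type":"number"}},"required":["targets"]}

```bash
ls; mkdir -p pics
cat > h.py <<'E'
import numpy as np, cv2
from plant import bot
def cap(n, save=None):
    c=bot.capture(n)
    if save: cv2.imwrite('pics/'+save,cv2.cvtColor(c['color'],cv2.COLOR_RGB2BGR))
    return c
def cloud(c):
    d=c['depth'].astype(float);h,w=d.shape
    f=h/2/np.tan(np.radians(c['fov_y'])/2)
    v,u=np.mgrid[:h,:w]
    p=np.stack([(u-c['cx'])/f*d,(v-c['cy'])/f*d,d],-1)
    R=cv2.Rodrigues(np.array(c['rvec'],float))[0]
    P=(p-np.array(c['tvec']).reshape(3))@R
    P[d==0]=np.nan
    return P
E
python3 - <<'E'
from h import *
o=bot.get_obs(); print(o)
for n in ('top','side'):
    c=cap(n,n+'1.png'); P=cloud(c); np.savez('/tmp/'+n,P=P,col=c['color'])
    print(n,c['fov_y'],c['cx'],c['cy'],c['rvec'],c['tvec'],np.nanpercentile(P.reshape(-1,3),[1,50,99],axis=0))
a=cv2.imread('pics/top1.png');b=cv2.imread('pics/side1.png')
E
```

```text
pics
{'time': 0.0, 'joint_positions': array([-1.30502156e+00,  3.42735838e-01,  1.52499244e+00, -3.00854530e-05,
        1.27541309e+00, -1.46027398e-01]), 'dq': array([ 2.34702563e-03, -2.42650486e-03,  7.94926860e-04, -7.13735962e-05,
       -1.10215055e-03, -3.80978794e-04]), 'tau': array([ 1.27474144e-03, -4.31235838e+01, -2.44222194e+01,  7.17946119e-02,
        5.58925141e-02, -1.27024468e-04]), 'tool_pos': array([ 210.02932371, -480.71911707,  226.04674154]), 'tcp_rot': array([-1.69824991,  1.56924734,  1.85515369]), 'contact_force': array([0.08405471, 0.18166702, 0.8087629 ]), 'moment': array([-0.00852525, -0.0350505 ,  0.01072635]), 'grip_width': 91.79992891380752}
top 55.77800219785808 251.0637403046471 192.08460635278834 [ 2.18761352 -2.13851844  0.13051149] [ 67.57741082 549.7041501  827.18143808] [[-2.19157572e+02 -1.07677940e+03 -9.08161518e+02]
 [ 5.65346129e+02  6.87633759e+01 -8.48878255e-01]
 [ 1.23684986e+03  1.27197739e+03  4.67234751e+02]]
side 49.28957898608705 257.52071431330785 186.8948081063467 [ 0.11525739 -2.75447149  1.40964354] [517.38042619  27.6508109  950.8836818 ] [[-1.12279621e+03 -3.11272067e+03 -9.05172869e+02]
 [ 5.32209462e+02  1.19316814e+02  1.99976090e-01]
 [ 9.77916148e+02  3.81279594e+02  4.52561499e+02]]
```

View pics/top1.png

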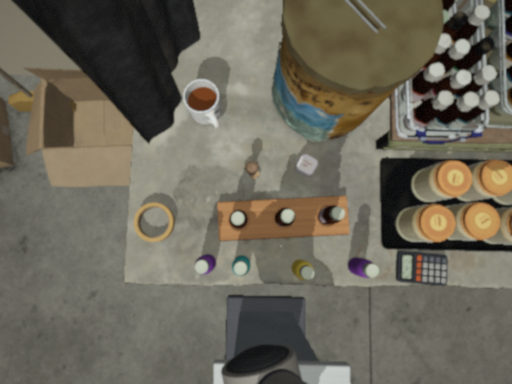

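View pics/side1.png

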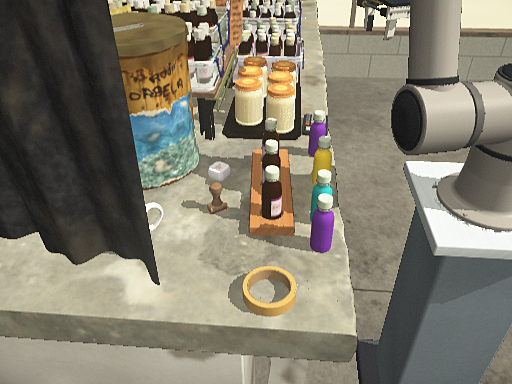

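Top view: the stand spans about (219–349, 197–240), with caps at (238,218), (287,215) and (333,213). The coloured decoys are in front of it, the stamp (252,168) and soap (307,163) behind, and the tape at (154,222). The side view agrees. Next I'll fit the stand.

```bash
cat > fit.py <<'E'
from h import *
Z=np.load('/tmp/top.npz');P,col=Z['P'],Z['col'].astype(int)
S=np.load('/tmp/side.npz');PS,cS=S['P'],S['col'].astype(int)
reg=lambda A,z0,z1:(A[...,2]>z0)&(A[...,2]<z1)&(A[...,0]>250)&(A[...,0]<800)&(abs(A[...,1])<450)
for nm,A,C in(('top',P,col),('side',PS,cS)):
    wood=reg(A,15,30)&(C[...,0]-C[...,2]>35)
    n,l,st,ce=cv2.connectedComponentsWithStats(wood.astype(np.uint8))
    i=1+np.argmax(st[1:,4]); q=A[l==i]
    print(nm,'stand',cv2.minAreaRect(q[:,:2].astype(np.float32)),'z',np.median(q[:,2]))
    for z0,z1 in((124,140),(30,105)):
        m=reg(A,z0,z1); n,l,st,ce=cv2.connectedComponentsWithStats(m.astype(np.uint8))
        for i in range(1,n):
            if st[i,4]>15:
                q=A[l==i];print(nm,z0,'px',ce[i].round(),'n',st[i,4],'mid',((q.min(0)+q.max(0))/2).round(),'ext',np.ptp(q,axis=0).round(),'col',np.median(C[l==i],axis=0))
# radius profile of left bottle in side
E
python3 fit.py
```

```text
top stand ((489.33563232421875, 1.8326873779296875), (93.16881561279297, 310.5572814941406), 4.145413875579834) z 21.251763253451877
top 124 px [317. 113.] n 227 mid [742. -72. 132.] ext [116. 198.  16.] col [62. 88. 97.]
top 124 px [157. 108.] n 204 mid [722. 289. 132.] ext [126.  70.  16.] col [31. 31. 31.]
top 124 px [437. 142.] n 592 mid [ 696. -330.  132.] ext [107. 240.  16.] col [113. 115.  85.]
top 124 px [455. 178.] n 856 mid [ 578. -351.  127.] ext [73. 74.  6.] col [193. 144.  89.]
top 124 px [493. 177.] n 493 mid [ 583. -430.  127.] ext [71. 41.  6.] col [193. 148.  89.]
top 124 px [438. 223.] n 868 mid [ 482. -313.  127.] ext [73. 72.  6.] col [191. 141.  87.]
top 124 px [483. 221.] n 886 mid [ 487. -406.  127.] ext [71. 74.  7.] col [194. 151.  90.]
top 124 px [338. 213.] n 141 mid [ 497. -102.  129.] ext [25. 26.  8.] col [145. 151. 134.]
top 124 px [288. 216.] n 140 mid [489.   2. 129.] ext [27. 25.  8.] col [187.5 194.  175. ]
top 124 px [238. 218.] n 139 mid [482. 106. 130.] ext [25. 25.  8.] col [189. 195. 177.]
top 30 px [307. 121.] n 999 mid [738. -76.  67.] ext 
[... 2759 characters left out ...]
mid [ 685. -250.   68.] ext [44. 58. 74.] col [43. 42. 37.]
side 30 px [319. 147.] n 752 mid [375. -98.  68.] ext [ 49. 164.  75.] col [153.  121.5  69.5]
side 30 px [168. 159.] n 1733 mid [732. -44.  67.] ext [113. 156.  75.] col [132. 158. 142.]
side 30 px [271. 178.] n 1093 mid [488.  14.  68.] ext [ 56. 235.  75.] col [56. 39. 28.]
side 30 px [321. 214.] n 985 mid [379. 150.  68.] ext [ 42. 110.  75.] col [ 88.  63. 119.]
side 30 px [215. 190.] n 172 mid [603.  83.  50.] ext [26. 25. 38.] col [136.5 107.   79. ]
side 30 px [155. 210.] n 156 mid [709. 178.  56.] ext [30. 27. 50.] col [255. 255. 252.]
side 30 px [119. 244.] n 1931 mid [729. 294.  68.] ext [142.  77.  75.] col [50. 49. 44.]
```

```bash
cat > plan.py <<'E'
import sys
from h import *
from scipy.spatial.transform import Rotation as Ro
def pose():
    o=bot.get_obs(); return o,np.array(o['tool_pos']),Ro.from_euler('xyz',o['tcp_rot']).as_matrix()
def plan(x,y,z,yaw=None):
    o,p,R=pose()
    s=R.T@(np.array([x,y,z])-p)/1000
    t=0.
    if yaw is not None:
        ty=R.T@np.array([np.cos(np.radians(yaw)),np.sin(np.radians(yaw)),0])  # wanted tool y (or its opposite)
        t=np.degrees(np.arctan2(ty[2],ty[1])); t=(t+90)%180-90
    print('p',p.round(1),'down',R[:,0].round(3),'jaw',R[:,1].round(3),'F',np.round(o['contact_force'],2),'w',round(o['grip_width'],1),'t',round(o['time'],2),'q6',round(o['joint_positions'][5],2))
    print('shift',s.round(4),'turn',round(t,2))
if __name__=='__main__': plan(*map(float,sys.argv[1:]))
E
python3 plan.py 482 107 230 4.2
```

```text
p [ 210.  -480.8  226.1] down [-0.     0.001 -1.   ] jaw [ 0.4   -0.916 -0.001] F [-0.05  0.61  0.46] w 91.8 t 0.1 q6 -0.15
shift [-0.0032 -0.4298 -0.4845] turn -70.61
```

Call:
step_arm(targets=[[[0,-0.0266,-0.0299,-7],[0,-0.0532,-0.0598,-14],[0,-0.0798,-0.0897,-21],[0,-0.1064,-0.1196,-28],[0,-0.133,-0.1495,-35]]], jaw=0)

```text
time: 0.52
tool_pos: [294.0, -297.1, 226.0]
tcp_rot: [-2.276, 1.569, 1.894]
contact_force: [1.0, -0.1, 0.3]
grip_width: 92.2
```

```bash
python3 plan.py 482 107 230 4.2
```

```text
p [ 294.  -297.1  226. ] down [-0.001  0.002 -1.   ] jaw [ 0.856 -0.517 -0.002] F [ 0.96 -0.14  0.35] w 92.2 t 0.52 q6 -0.43
shift [-0.0033 -0.0478 -0.4432] turn -35.31
```

Call:
step_arm(targets=[[[0,-0.0044,-0.0395,-7],[0,-0.0088,-0.079,-14],[0,-0.0132,-0.1185,-21],[0,-0.0176,-0.158,-28],[0,-0.022,-0.1975,-35]]])

```text
time: 0.93
tool_pos: [377.3, -114.7, 226.3]
tcp_rot: [-2.895, 1.569, 1.891]
contact_force: [1.0, -0.5, -0.8]
grip_width: 91.8
```

```bash
python3 plan.py 482 107 230 4.2
```

```text
p [ 377.3 -114.7  226.3] down [-0.001  0.002 -1.   ] jaw [ 0.997  0.074 -0.001] F [ 1.04 -0.53 -0.78] w 91.8 t 0.93 q6 -0.57
shift [-0.0034  0.1207 -0.2134] turn 0.02
```

Call:
step_arm(targets=[[[0,0.0193,-0.0341,0],[0,0.0386,-0.0682,0],[0,0.058,-0.1024,0],[0,0.0773,-0.1366,0],[0,0.0966,-0.1707,0]]])

```text
time: 1.35
tool_pos: [461.3, 64.8, 226.4]
tcp_rot: [-2.738, 1.569, 2.048]
contact_force: [0.8, -1.2, 0.4]
grip_width: 91.7
```

Run:
```python
from plan import *
plan(482,107,190,4.2)
c=cap('wrist','w1.png');P=cloud(c);C=c['color'].astype(int)
m=(P[...,2]>15)&(P[...,2]<28)&(C[...,0]-C[...,2]>35)
for z0,z1 in((126,136),(40,98)):
    k=(P[...,2]>z0)&(P[...,2]<z1)
    n,l,st,ce=cv2.connectedComponentsWithStats(k.astype(np.uint8))
    for i in range(1,n):
        if st[i,4]>60:
            q=P[l==i];print(z0,ce[i].round(),st[i,4],((q.min(0)+q.max(0))/2).round(1),np.ptp(q,axis=0).round(1))
```

```text
p [461.3  64.8 226.4] down [-0.001  0.002 -1.   ] jaw [ 0.997  0.074 -0.001] F [ 0.8  -1.17  0.4 ] w 91.7 t 1.35 q6 -0.1
shift [ 0.0365  0.0238 -0.0405] turn 0.05
126 [288. 134.] 1080 [482.1 107.1 130. ] [27.3 27.1  7.6]
126 [284. 255.] 648 [489.4   6.7 130.1] [27.2 19.8  7.9]
40 [183.  38.] 1233 [382.2 179.2  66.9] [38.6 40.6 53.5]
40 [181. 121.] 1027 [381.2  99.   66.7] [37.8 40.7 53.3]
40 [277. 117.] 590 [481.4 107.7  69.7] [39.9 39.8 56.7]
40 [401. 162.] 713 [603.2  78.5  55.8] [26.8 28.8 30.9]
40 [278. 220.] 1079 [489.1   6.8  69.1] [39.7 32.9 57.8]
40 [504. 231.] 142 [735.9   7.9  48.1] [20.  15.1 16.1]
40 [177. 249.] 664 [380.9 -34.4  67.8] [25.2 30.  55.5]
40 [277. 312.] 1048 [496.8 -93.   69.5] [40.6 24.1 56.8]
40 [176. 335.] 105 [ 378.8 -158.5   44.7] [31.8  9.3  8.8]
```

View pics/w1.png

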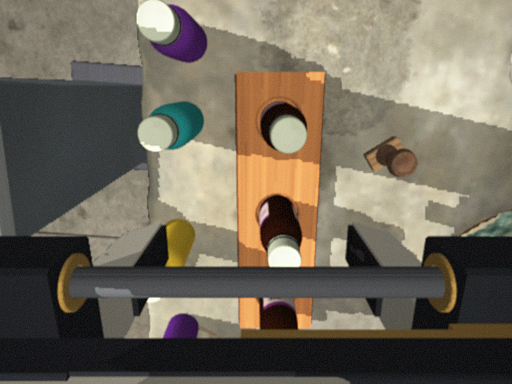

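The wrist view shows the left cap at (288,134) and the middle one at (285,250), with the stamp at (400,160). The left bottle comes out at (482,107), which agrees with the other two views.

Call:
step_arm(targets=[[[0,0.012,-0.02,0],[0.01,0.0235,-0.04,0],[0.03,0.0236,-0.0408,0],[0.05,0.0236,-0.0408,0],[0.07,0.0236,-0.0408,0]]])

```text
time: 1.82
tool_pos: [483.9, 113.6, 155.6]
tcp_rot: [2.899, 1.565, 1.407]
contact_force: [0.2, -0.8, -0.7]
grip_width: 91.6
```

```bash
python3 plan.py 481.8 107.3 72 4.2
python3 - <<'E'
import numpy as np
S=np.load('/tmp/side.npz');P=S['P']
m=(abs(P[...,0]-482)<25)&(abs(P[...,1]-107)<25)
for z in range(60,132,5):
    k=m&(abs(P[...,2]-z)<2.5); q=P[k]; print(z,len(q),np.ptp(q[:,0]).round(1) if len(q) else '',end='; ')
E
```

```text
p [483.9 113.6 155.6] down [ 0.001  0.006 -1.   ] jaw [0.997 0.078 0.001] F [ 0.18 -0.83 -0.75] w 91.6 t 1.82 q6 -0.01
shift [ 0.0835 -0.0027  0.0066] turn 0.28
60 40 38.9; 65 38 38.6; 70 41 38.5; 75 34 38.4; 80 48 38.4; 85 46 38.3; 90 48 36.8; 95 62 34.5; 100 46 28.5; 105 25 21.9; 110 14 23.5; 115 36 25.7; 120 32 25.7; 125 28 25.7; 130 97 25.7;
```

Call:
step_arm(targets=[[[0.01,-0.0027,0.0066,0.2],[0.02,-0.0027,0.0066,0.2],[0.03,-0.0027,0.0066,0.2],[0.035,-0.0027,0.0066,0.2],[0.035,-0.0027,0.0066,0.2]]])

```text
time: 2.23
tool_pos: [480.9, 106.9, 119.3]
tcp_rot: [-2.905, 1.565, 1.882]
contact_force: [-0.0, 0.8, 0.1]
grip_width: 91.9
```

```bash
python3 plan.py 481.8 107.3 69 4.2
```

```text
p [480.9 106.9 119.3] down [-0.002  0.006 -1.   ] jaw [ 0.997  0.074 -0.001] F [-0.05  0.78  0.11] w 91.9 t 2.23 q6 -0.02
shift [ 0.0503  0.001  -0.0001] turn 0.07
```

Call:
step_arm(targets=[[[0.014,0.0007,0,0],[0.028,0.0007,0,0],[0.04,0.0007,0,0],[0.05,0.0007,0,0],[0.05,0.0007,0,0]]])

```text
time: 2.65
tool_pos: [480.6, 107.1, 68.0]
tcp_rot: [-2.517, 1.564, 2.27]
contact_force: [-1.0, -0.0, 0.3]
grip_width: 91.6
```

Call:
step_arm(targets=[[[0,0,0,0],[0,0,0,0],[0,0,0,0],[0,0,0,0],[0,0,0,0]]], jaw=1)

```text
time: 3.07
tool_pos: [481.0, 107.2, 68.6]
tcp_rot: [-2.656, 1.564, 2.131]
contact_force: [0.3, 1.1, 0.4]
grip_width: 63.2
```

Call:
step_arm(targets=[[[0,0,0,0],[0,0,0,0],[0,0,0,0],[0,0,0,0],[0,0,0,0]]])

```text
time: 3.48
tool_pos: [481.2, 107.1, 68.7]
tcp_rot: [-2.714, 1.565, 2.073]
contact_force: [0.7, -0.2, 0.9]
grip_width: 40.9
```

```bash
python3 plan.py 481.8 107.3 115 4.2
```

```text
p [481.2 107.1  68.7] down [-0.003  0.005 -1.   ] jaw [ 0.997  0.074 -0.003] F [ 0.66 -0.23  0.89] w 40.9 t 3.48 q6 -0.02
shift [-0.0463  0.0005 -0.0004] turn 0.07
```

Call:
step_arm(targets=[[[0,0,0,0],[-0.01,0,0,0],[-0.02,0,0,0],[-0.03,0,0,0],[-0.04,0,0,0]]])

```text
time: 3.9
tool_pos: [480.8, 106.9, 109.3]
tcp_rot: [-2.547, 1.564, 2.24]
contact_force: [0.1, 0.0, -2.9]
grip_width: 41.0
```

Call:
step_arm(targets=[[[-0.003,0,0,0],[-0.003,0,0,0],[-0.003,0,0,0],[-0.003,0,0,0],[-0.003,0,0,0]]])

```text
time: 4.32
tool_pos: [480.3, 106.9, 111.7]
tcp_rot: [-2.396, 1.563, 2.391]
contact_force: [-0.0, 0.0, -3.4]
grip_width: 41.0
```

Call:
step_arm(targets=[[[0,0,0,0],[0,0,0,0],[0,0,0,0],[0,0,0,0],[0,0,0,0]]])

```text
time: 4.73
tool_pos: [480.3, 106.8, 111.6]
tcp_rot: [-2.38, 1.563, 2.407]
contact_force: [-0.2, -0.1, -2.9]
grip_width: 41.0
```

Call:
step_arm(targets=[[[0,0,0,0],[0,0,0,0],[0,0,0,0],[0,0,0,0],[0,0,0,0]]])

```text
time: 5.15
tool_pos: [480.3, 106.9, 111.6]
tcp_rot: [-2.382, 1.563, 2.405]
contact_force: [-0.6, -0.4, -3.3]
grip_width: 41.3
```

```bash
cat >> h.py <<'E'
def heft(n=12):
    F=[];T=[];p=[]
    for _ in range(n):
        bot.capture('wrist'); o=bot.get_obs(); F.append(o['contact_force']);T.append(o['tau']);p.append(o['tool_pos'])
    F=np.array(F);print('F',F.mean(0).round(2),'sd',F.std(0).round(2),'tau',np.mean(T,0).round(3),'sd',np.std(T,0).round(3),'p',np.mean(p,0).round(1))
E
python3 - <<'E'
from h import *
heft()
c=cap('wrist','w2.png');P=cloud(c)
c=cap('side','s2.png')
E
python3 plan.py 481.2 107.1 69.5 4.2
```

```text
F [-0.23  0.18 -2.95] sd [0.47 0.56 0.38] tau [  0.    -43.891 -20.773   0.094   0.07   -0.   ] sd [0.001 0.001 0.    0.    0.    0.   ] p [480.3 106.9 111.6]
p [480.3 106.9 111.6] down [-0.006  0.005 -1.   ] jaw [ 0.997  0.074 -0.005] F [ 0.28  0.55 -3.55] w 40.8 t 5.85 q6 -0.02
shift [0.0421 0.0012 0.0001] turn 0.07
```

View pics/s2.png

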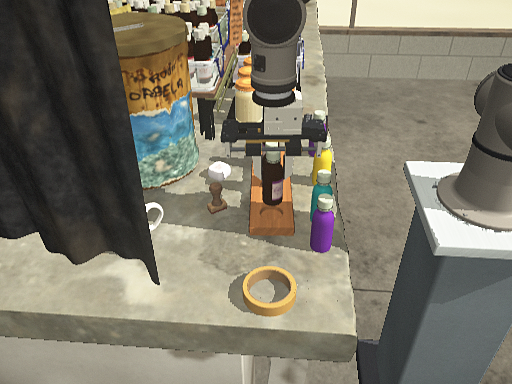

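The left bottle hangs clear at (272,178), upright over its well. It weighs about 2.95 N (0.30 kg), so it looks full. I'll put it back and heft the others.

Call:
step_arm(targets=[[[0.01,0.0008,0,0],[0.02,0.0008,0,0],[0.03,0.0008,0,0],[0.036,0.0008,0,0],[0.039,0.0008,0,0]]])

```text
time: 6.27
tool_pos: [480.2, 107.1, 71.2]
tcp_rot: [-2.222, 1.561, 2.565]
contact_force: [-0.0, 0.1, -3.4]
grip_width: 40.7
```

```bash
python3 plan.py 481.2 107.1 68.7 4.2
```

```text
p [480.2 107.1  71.2] down [-0.008  0.005 -1.   ] jaw [ 0.997  0.075 -0.008] F [-0.01  0.06 -3.43] w 40.7 t 6.27 q6 -0.02
shift [0.0025 0.001  0.0001] turn 0.07
```

Call:
step_arm(targets=[[[0.001,0.001,0,0],[0.0025,0.001,0,0],[0.0035,0.001,0,0],[0.0035,0.001,0,0],[0.0035,0.001,0,0]]])

```text
time: 6.68
tool_pos: [481.4, 107.2, 68.6]
tcp_rot: [-2.283, 1.562, 2.504]
contact_force: [-3.4, -1.0, 6.3]
grip_width: 41.1
```

Call:
step_arm(targets=[[[0,0,0,0],[0,0,0,0],[0,0,0,0],[0,0,0,0],[0,0,0,0]]])

```text
time: 7.1
tool_pos: [481.6, 107.2, 68.6]
tcp_rot: [-2.323, 1.562, 2.464]
contact_force: [0.3, -0.8, -1.9]
grip_width: 41.0
```

```bash
python3 plan.py 481.2 107.1 68.7 4.2
```

```text
p [481.6 107.2  68.6] down [-0.006  0.005 -1.   ] jaw [ 0.997  0.075 -0.006] F [ 0.34 -0.83 -1.9 ] w 41.0 t 7.1 q6 -0.02
shift [-0.0001 -0.0004  0.0001] turn 0.07
```

Call:
step_arm(targets=[[[0,0,0,0],[0,0,0,0],[0,0,0,0],[0,0,0,0],[0,0,0,0]]], jaw=0)

```text
time: 7.52
tool_pos: [481.7, 107.2, 68.7]
tcp_rot: [-2.343, 1.563, 2.444]
contact_force: [-0.7, -0.8, -0.3]
grip_width: 69.7
```

Call:
step_arm(targets=[[[0,0,0,0],[0,0,0,0],[0,0,0,0],[-0.003,0,0,0],[-0.006,0,0,0]]])

```text
time: 7.93
tool_pos: [481.6, 107.2, 74.8]
tcp_rot: [-2.308, 1.562, 2.479]
contact_force: [0.2, 0.6, 0.0]
grip_width: 91.7
```

Call:
step_arm(targets=[[[-0.02,0,0,0],[-0.04,0,0,0],[-0.06,0,0,0],[-0.08,0,0,0],[-0.08,0,0,0]]])

```text
time: 8.35
tool_pos: [484.4, 106.9, 158.8]
tcp_rot: [2.951, 1.565, 1.455]
contact_force: [-0.6, 0.8, -0.2]
grip_width: 91.7
```

```bash
cat > look.py <<'E'
from plan import *
import sys
c=cap(sys.argv[1],sys.argv[2]);P=cloud(c)
for z0,z1 in((126,136),(50,90)):
    k=(P[...,2]>z0)&(P[...,2]<z1)&(abs(P[...,0]-489)<35)&(abs(P[...,1])<150)
    n,l,st,ce=cv2.connectedComponentsWithStats(k.astype(np.uint8))
    for i in range(1,n):
        if st[i,4]>40:
            q=P[l==i];print(z0,ce[i].round(),st[i,4],((q.min(0)+q.max(0))/2).round(1),np.ptp(q,axis=0).round(1))
E
python3 look.py top t3.png; python3 look.py wrist w3.png; python3 plan.py 489.2 3.5 130 4.2
```

```text
126 [338. 213.] 140 [ 496.8 -102.   130.1] [25.3 25.6  7.5]
50 [326. 216.] 88 [495.9 -94.5  70.4] [39.7 26.3 39.2]
126 [254. 218.] 1705 [482.1 107.5 129.9] [27.5 27.1  7.8]
50 [255. 170.] 680 [481.7 117.   70. ] [40.4 21.8 39.8]
50 [255. 304.] 476 [489.6  11.9  75.5] [41.6 21.7 28.9]
p [482.5 106.8 155.5] down [-0.005  0.005 -1.   ] jaw [ 0.997  0.075 -0.004] F [-0.26  0.55  0.54] w 91.6 t 8.45 q6 -0.02
shift [ 0.0249 -0.0009  0.1036] turn 0.07
```

Call:
step_arm(targets=[[[0,-0.0005,0.03,0],[0,-0.0009,0.06,0],[0,-0.0009,0.09,0],[0,-0.0009,0.104,0],[0,-0.0009,0.104,0]]])

```text
time: 8.87
tool_pos: [488.9, 0.5, 153.7]
tcp_rot: [-2.267, 1.562, 2.517]
contact_force: [-0.4, -0.0, -0.5]
grip_width: 91.6
```

```bash
python3 look.py wrist w4.png; python3 plan.py 489.2 3.5 69 4.2
```

```text
126 [258.  23.] 2445 [482.1 104.8 130.2] [27.5 24.1  8.2]
126 [258. 218.] 1768 [489.5   2.6 129.9] [27.7 27.2  7.8]
50 [258.  63.] 279 [482.6  94.9  70. ] [38.6 18.  39.8]
50 [258. 169.] 692 [489.5  12.1  70. ] [40.8 21.4 40. ]
50 [258. 304.] 520 [497.1 -92.4  76.5] [40.7 22.5 26.9]
p [488.7   2.  153.8] down [-0.007  0.006 -1.   ] jaw [ 0.997  0.072 -0.007] F [-0.34 -0.5   0.29] w 91.9 t 8.92 q6 -0.23
shift [ 0.0848  0.0011 -0.0009] turn -0.09
```

Middle bottle at (489.5, 2.6). I'll go down 85 mm and close.

Call:
step_arm(targets=[[[0.02,0.0012,-0.0005,0],[0.04,0.0012,-0.0005,0],[0.06,0.0012,-0.0005,0],[0.075,0.0012,-0.0005,0],[0.08,0.0012,-0.0005,0]]])

```text
time: 9.33
tool_pos: [487.3, 4.4, 71.1]
tcp_rot: [-2.152, 1.557, 2.633]
contact_force: [-0.5, 0.6, -0.2]
grip_width: 91.9
```

```bash
python3 plan.py 489.4 2.8 69 4.2
```

```text
p [487.3   4.4  71.1] down [-0.012  0.007 -1.   ] jaw [ 0.997  0.073 -0.012] F [-0.5   0.58 -0.22] w 91.9 t 9.33 q6 -0.23
shift [0.0021 0.002  0.0018] turn -0.03
```

Call:
step_arm(targets=[[[0.002,0.002,0.0016,0],[0.002,0.002,0.0016,0],[0.002,0.002,0.0016,0],[0.002,0.002,0.0016,0],[0.002,0.002,0.0016,0]]])

```text
time: 9.75
tool_pos: [489.9, 3.0, 69.9]
tcp_rot: [-2.198, 1.558, 2.587]
contact_force: [0.1, 0.8, -0.0]
grip_width: 91.9
```

Call:
step_arm(targets=[[[0,0,0,0],[0,0,0,0],[0,0,0,0],[0,0,0,0],[0,0,0,0]]], jaw=1)

```text
time: 10.17
tool_pos: [489.9, 3.0, 69.9]
tcp_rot: [-2.202, 1.558, 2.583]
contact_force: [0.2, 0.0, 0.4]
grip_width: 62.8
```

Call:
step_arm(targets=[[[0,0,0,0],[0,0,0,0],[0,0,0,0],[0,0,0,0],[0,0,0,0]]])

```text
time: 10.58
tool_pos: [489.9, 3.0, 69.9]
tcp_rot: [-2.203, 1.558, 2.582]
contact_force: [-0.5, 0.4, 0.3]
grip_width: 40.8
```

Call:
step_arm(targets=[[[0,0,0,0],[-0.01,0,0,0],[-0.02,0,0,0],[-0.03,0,0,0],[-0.04,0,0,0]]])

```text
time: 11.0
tool_pos: [490.1, 2.8, 110.1]
tcp_rot: [-2.18, 1.558, 2.605]
contact_force: [-0.5, 0.7, -1.2]
grip_width: 41.0
```

Call:
step_arm(targets=[[[-0.003,0,0,0],[-0.003,0,0,0],[-0.003,0,0,0],[-0.003,0,0,0],[-0.003,0,0,0]]])

```text
time: 11.42
tool_pos: [489.7, 2.8, 112.5]
tcp_rot: [-2.144, 1.556, 2.641]
contact_force: [0.1, 0.7, -1.6]
grip_width: 40.8
```

Call:
step_arm(targets=[[[0,0,0,0],[0,0,0,0],[0,0,0,0],[0,0,0,0],[0,0,0,0]]])

```text
time: 11.83
tool_pos: [489.7, 2.8, 112.4]
tcp_rot: [-2.144, 1.556, 2.641]
contact_force: [-0.2, -0.2, -1.3]
grip_width: 40.8
```

Call:
step_arm(targets=[[[0,0,0,0],[0,0,0,0],[0,0,0,0],[0,0,0,0],[0,0,0,0]]])

```text
time: 12.25
tool_pos: [489.7, 2.8, 112.4]
tcp_rot: [-2.147, 1.556, 2.638]
contact_force: [0.8, 0.4, -1.5]
grip_width: 40.5
```

```bash
python3 -c "
from h import *
heft()"; python3 look.py side s5.png;  python3 plan.py 489.4 3 69 4.2
```

```text
F [ 0.2   0.01 -1.26] sd [0.4  0.56 0.47] tau [-0.0000e+00 -4.2703e+01 -2.0099e+01  7.8000e-02  1.2300e-01 -1.0000e-03] sd [0.001 0.001 0.    0.    0.    0.   ] p [489.7   2.8 112.4]
126 [270. 144.] 139 [488.4  12.9 131. ] [68.6 24.6 10. ]
126 [272. 169.] 102 [481.3 110.  129.2] [26.  28.9  6.1]
50 [270. 165.] 108 [487.9  15.6  71.7] [40.5 20.7 35.9]
50 [272. 197.] 322 [480.2 118.2  69.8] [39.4 26.9 39.2]
p [489.7   2.8 112.4] down [-0.013  0.007 -1.   ] jaw [ 0.997  0.073 -0.012] F [-0.06 -0.05 -0.98] w 40.4 t 12.9 q6 -0.23
shift [0.0434 0.0003 0.0001] turn -0.03
```

The middle bottle reads 1.26 N, so it is empty. Putting it back.

Call:
step_arm(targets=[[[0.01,0.0003,0,0],[0.02,0.0003,0,0],[0.03,0.0003,0,0],[0.036,0.0003,0,0],[0.039,0.0003,0,0]]])

```text
time: 13.32
tool_pos: [488.8, 3.2, 72.1]
tcp_rot: [-2.103, 1.554, 2.682]
contact_force: [-0.3, 0.6, -1.1]
grip_width: 40.9
```

```bash
python3 plan.py 489.7 3 69.9 4.2
```

```text
p [488.8   3.2  72.1] down [-0.015  0.007 -1.   ] jaw [ 0.997  0.073 -0.014] F [-0.27  0.61 -1.12] w 40.9 t 13.32 q6 -0.23
shift [0.0022 0.0009 0.0003] turn -0.04
```

Call:
step_arm(targets=[[[0.001,0.0009,0.0003,0],[0.002,0.0009,0.0003,0],[0.003,0.0009,0.0003,0],[0.003,0.0009,0.0003,0],[0.003,0.0009,0.0003,0]]])

```text
time: 13.73
tool_pos: [489.7, 3.0, 69.9]
tcp_rot: [-2.102, 1.555, 2.683]
contact_force: [-2.9, -0.3, 4.0]
grip_width: 40.4
```

Call:
step_arm(targets=[[[0,0,0,0],[0,0,0,0],[0,0,0,0],[0,0,0,0],[0,0,0,0]]])

```text
time: 14.15
tool_pos: [489.8, 2.9, 70.0]
tcp_rot: [-2.108, 1.555, 2.677]
contact_force: [1.0, -0.7, 0.2]
grip_width: 40.7
```

```bash
python3 plan.py 489.7 3 69.9 4.2
```

```text
p [489.8   2.9  70. ] down [-0.014  0.007 -1.   ] jaw [ 0.997  0.073 -0.013] F [ 1.05 -0.66  0.16] w 40.7 t 14.15 q6 -0.23
shift [ 0.0001 -0.0001 -0.0001] turn -0.03
```

It is seated: pressing down gave +4 N, then close to zero. Opening and rising.

Call:
step_arm(targets=[[[0,0,0,0],[0,0,0,0],[0,0,0,0],[0,0,0,0],[0,0,0,0]]], jaw=0)

```text
time: 14.57
tool_pos: [489.9, 2.9, 70.0]
tcp_rot: [-2.112, 1.555, 2.673]
contact_force: [-0.6, -0.2, 0.1]
grip_width: 69.5
```

Call:
step_arm(targets=[[[0,0,0,0],[0,0,0,0],[0,0,0,0],[-0.003,0,0,0],[-0.006,0,0,0]]])

```text
time: 14.98
tool_pos: [489.9, 2.9, 76.1]
tcp_rot: [-2.104, 1.555, 2.682]
contact_force: [-0.4, -0.0, 0.6]
grip_width: 91.9
```

Call:
step_arm(targets=[[[-0.02,0,0,0],[-0.04,0,0,0],[-0.06,0,0,0],[-0.08,0,0,0],[-0.08,0,0,0]]])

```text
time: 15.4
tool_pos: [493.2, 2.0, 160.1]
tcp_rot: [-2.348, 1.562, 2.437]
contact_force: [0.8, -0.3, -0.2]
grip_width: 91.7
```

```bash
python3 look.py wrist w6.png; python3 plan.py 497 -102 155 4.2
```

```text
126 [250.  26.] 2463 [482.1 105.9 130.1] [27.4 26.1  8.2]
126 [250. 216.] 1664 [489.3   2.6 130. ] [27.7 27.7  7.9]
50 [256.  65.] 252 [483.   96.   70.8] [38.2 20.2 38.4]
50 [253. 169.] 646 [489.7  14.   70. ] [40.4 17.8 39.9]
50 [254. 303.] 348 [497.3 -92.   77.8] [41.1 20.3 24.4]
p [492.3   2.1 158.2] down [-0.01   0.006 -1.   ] jaw [ 0.997  0.073 -0.009] F [-0.25 -0.57 -0.33] w 91.7 t 15.45 q6 -0.23
shift [ 0.0025 -0.0029  0.1042] turn -0.03
```

Call:
step_arm(targets=[[[0,-0.002,0.03,0],[0,-0.0029,0.06,0],[0,-0.0029,0.09,0],[0,-0.0029,0.104,0],[0,-0.0029,0.104,0]]])

```text
time: 15.87
tool_pos: [496.7, -104.4, 156.4]
tcp_rot: [-2.155, 1.559, 2.627]
contact_force: [-0.8, -0.6, -0.0]
grip_width: 92.0
```

```bash
python3 look.py wrist w7.png; python3 plan.py 497 -102 69 4.2
```

```text
126 [257.  24.] 2416 [4.897e+02 1.000e-01 1.300e+02] [27.5 24.3  7.9]
126 [258. 216.] 1725 [ 497.1 -102.5  130.1] [27.9 27.8  8.1]
50 [260.  62.] 284 [489.7  -7.7  70.2] [39.9 22.3 39.6]
50 [259. 169.] 674 [497.2 -93.7  70. ] [40.3 23.7 39.9]
p [ 496.4 -102.8  156.5] down [-0.011  0.007 -1.   ] jaw [ 0.997  0.07  -0.011] F [-0.64 -0.05 -0.19] w 92.0 t 15.92 q6 -0.43
shift [ 0.0875  0.0015 -0.0001] turn -0.18
```

Call:
step_arm(targets=[[[0.02,0.0015,0.0004,0],[0.04,0.0015,0.0004,0],[0.06,0.0015,0.0004,0],[0.077,0.0015,0.0004,0],[0.083,0.0015,0.0004,0]]])

```text
time: 16.33
tool_pos: [495.1, -100.6, 70.8]
tcp_rot: [-2.16, 1.552, 2.624]
contact_force: [-0.4, 0.3, -0.1]
grip_width: 91.7
```

```bash
python3 plan.py 497.2 -102.4 69 4.2
```

```text
p [ 495.1 -100.6   70.8] down [-0.016  0.009 -1.   ] jaw [ 0.997  0.071 -0.015] F [-0.4   0.27 -0.14] w 91.7 t 16.33 q6 -0.43
shift [0.0017 0.002  0.002 ] turn -0.12
```

Call:
step_arm(targets=[[[0.001,0.002,0.0019,0],[0.001,0.002,0.0019,0],[0.001,0.002,0.0019,0],[0.001,0.002,0.0019,0],[0.001,0.002,0.0019,0]]])

```text
time: 16.75
tool_pos: [497.7, -102.4, 70.6]
tcp_rot: [-2.177, 1.554, 2.607]
contact_force: [-1.0, -0.2, 0.6]
grip_width: 92.2
```

Call:
step_arm(targets=[[[0,0,0,0],[0,0,0,0],[0,0,0,0],[0,0,0,0],[0,0,0,0]]], jaw=1)

```text
time: 17.17
tool_pos: [497.7, -102.4, 70.6]
tcp_rot: [-2.178, 1.554, 2.605]
contact_force: [1.0, 0.8, 0.1]
grip_width: 63.1
```

Call:
step_arm(targets=[[[0,0,0,0],[0,0,0,0],[0,0,0,0],[0,0,0,0],[0,0,0,0]]])

```text
time: 17.58
tool_pos: [497.7, -102.4, 70.6]
tcp_rot: [-2.179, 1.554, 2.604]
contact_force: [-0.2, 0.2, 0.6]
grip_width: 40.8
```

Call:
step_arm(targets=[[[0,0,0,0],[-0.01,0,0,0],[-0.02,0,0,0],[-0.03,0,0,0],[-0.04,0,0,0]]])

```text
time: 18.0
tool_pos: [498.6, -102.9, 112.1]
tcp_rot: [-2.191, 1.555, 2.593]
contact_force: [1.9, -0.1, -0.8]
grip_width: 40.6
```

Call:
step_arm(targets=[[[-0.003,0,0,0],[-0.003,0,0,0],[-0.003,0,0,0],[-0.003,0,0,0],[-0.003,0,0,0]]])

```text
time: 18.42
tool_pos: [498.2, -102.8, 114.6]
tcp_rot: [-2.176, 1.554, 2.607]
contact_force: [0.2, -0.5, -0.7]
grip_width: 40.8
```

Call:
step_arm(targets=[[[0,0,0,0],[0,0,0,0],[0,0,0,0],[0,0,0,0],[0,0,0,0]]])

```text
time: 18.83
tool_pos: [498.2, -102.8, 114.5]
tcp_rot: [-2.174, 1.554, 2.61]
contact_force: [-0.2, -0.5, -0.4]
grip_width: 40.6
```

Call:
step_arm(targets=[[[0,0,0,0],[0,0,0,0],[0,0,0,0],[0,0,0,0],[0,0,0,0]]])

```text
time: 19.25
tool_pos: [498.2, -102.8, 114.5]
tcp_rot: [-2.176, 1.554, 2.608]
contact_force: [-0.2, 0.1, -1.1]
grip_width: 40.9
```

```bash
python3 -c "
from h import *
heft()"; python3 plan.py 497.2 -102.4 69.9 4.2
```

```text
F [-0.02  0.03 -1.16] sd [0.61 0.32 0.54] tau [-0.0000e+00 -4.4717e+01 -2.0613e+01  6.2000e-02  1.5300e-01 -1.0000e-03] sd [0.001 0.001 0.    0.    0.    0.   ] p [ 498.2 -102.8  114.5]
p [ 498.2 -102.8  114.5] down [-0.015  0.009 -1.   ] jaw [ 0.997  0.071 -0.014] F [ 0.86  0.37 -1.75] w 40.9 t 19.85 q6 -0.43
shift [ 0.0446 -0.0003  0.    ] turn -0.12
```

The right bottle reads 1.16 N, so it is empty too, and the left one is the full bottle. Putting the right one back.

Call:
step_arm(targets=[[[0.01,0,0,0],[0.02,0,0,0],[0.03,0,0,0],[0.037,0,0,0],[0.04,0,0,0]]])

```text
time: 20.27
tool_pos: [496.6, -102.1, 72.6]
tcp_rot: [-2.149, 1.551, 2.635]
contact_force: [-0.2, 1.0, -1.0]
grip_width: 40.7
```

```bash
python3 plan.py 497.6 -102.4 70.6 4.2
```

```text
p [ 496.6 -102.1   72.6] down [-0.018  0.01  -1.   ] jaw [ 0.997  0.071 -0.017] F [-0.22  1.01 -0.97] w 40.7 t 20.27 q6 -0.43
shift [0.002  0.001  0.0004] turn -0.13
```

Call:
step_arm(targets=[[[0.001,0.001,0.0004,0],[0.002,0.001,0.0004,0],[0.003,0.001,0.0004,0],[0.003,0.001,0.0004,0],[0.003,0.001,0.0004,0]]])

```text
time: 20.68
tool_pos: [497.2, -102.3, 70.6]
tcp_rot: [-2.134, 1.55, 2.65]
contact_force: [-4.7, 0.6, 8.2]
grip_width: 40.4
```

Call:
step_arm(targets=[[[0,0,0,0],[0,0,0,0],[0,0,0,0],[0,0,0,0],[0,0,0,0]]])

```text
time: 21.1
tool_pos: [497.5, -102.4, 70.6]
tcp_rot: [-2.14, 1.551, 2.644]
contact_force: [0.1, -0.2, 0.7]
grip_width: 40.8
```

```bash
python3 plan.py 497.6 -102.4 70.6 4.2
```

```text
p [ 497.5 -102.4   70.6] down [-0.018  0.01  -1.   ] jaw [ 0.997  0.071 -0.017] F [ 0.14 -0.2   0.72] w 40.8 t 21.1 q6 -0.43
shift [0.     0.0001 0.    ] turn -0.12
```

Call:
step_arm(targets=[[[0,0,0,0],[0,0,0,0],[0,0,0,0],[0,0,0,0],[0,0,0,0]]], jaw=0)

```text
time: 21.52
tool_pos: [497.5, -102.4, 70.6]
tcp_rot: [-2.14, 1.551, 2.644]
contact_force: [0.3, -0.8, -0.9]
grip_width: 69.6
```

Call:
step_arm(targets=[[[0,0,0,0],[0,0,0,0],[0,0,0,0],[-0.003,0,0,0],[-0.006,0,0,0]]])

```text
time: 21.93
tool_pos: [497.5, -102.4, 76.7]
tcp_rot: [-2.136, 1.55, 2.648]
contact_force: [0.2, -0.8, 0.2]
grip_width: 91.9
```

Call:
step_arm(targets=[[[-0.02,0,0,0],[-0.04,0,0,0],[-0.06,0,0,0],[-0.08,0,0,0],[-0.08,0,0,0]]])

```text
time: 22.35
tool_pos: [501.1, -103.9, 160.8]
tcp_rot: [-2.218, 1.558, 2.566]
contact_force: [0.7, -0.3, -0.0]
grip_width: 92.0
```

```bash
python3 look.py wrist w8.png; python3 plan.py 482 107.2 160 4.2
```

```text
126 [249.  25.] 2385 [489.5   0.8 130.1] [27.7 25.3  8.2]
126 [250. 213.] 1652 [ 496.7 -102.2  129.9] [27.5 28.3  7.7]
50 [257.  63.] 279 [490.5  -5.9  70.1] [38.4 25.9 39.6]
50 [254. 167.] 624 [497.2 -92.3  70.1] [40.2 21.3 39.6]
p [ 500.2 -103.6  158.9] down [-0.013  0.008 -1.   ] jaw [ 0.997  0.071 -0.013] F [-0.46 -0.14  0.21] w 91.6 t 22.4 q6 -0.43
shift [ 0.0008 -0.0031 -0.2116] turn -0.11
```

Call:
step_arm(targets=[[[0,-0.001,-0.03,0],[0,-0.002,-0.065,0],[0,-0.003,-0.1,0],[0,-0.003,-0.135,0],[0,-0.003,-0.165,0]]])

```text
time: 22.82
tool_pos: [484.3, 62.6, 159.5]
tcp_rot: [-2.144, 1.553, 2.64]
contact_force: [0.5, 0.0, 0.1]
grip_width: 91.9
```

```bash
python3 plan.py 482 107.4 160 4.2
```

```text
p [484.3  62.6 159.5] down [-0.015  0.008 -1.   ] jaw [ 0.997  0.071 -0.015] F [0.49 0.02 0.06] w 91.9 t 22.82 q6 -0.11
shift [-0.0001  0.0009 -0.0448] turn -0.12
```

Call:
step_arm(targets=[[[0,0.0009,-0.025,0],[0,0.0009,-0.042,0],[0.01,0.0009,-0.0445,0],[0.025,0.0009,-0.0445,0],[0.03,0.0009,-0.0445,0]]])

```text
time: 23.23
tool_pos: [479.9, 107.8, 127.6]
tcp_rot: [-2.04, 1.55, 2.745]
contact_force: [-1.0, -0.4, -0.4]
grip_width: 92.2
```

```bash
python3 plan.py 482 107.4 70 4.2
```

```text
p [479.9 107.8 127.6] down [-0.019  0.008 -1.   ] jaw [ 0.997  0.073 -0.019] F [-0.97 -0.38 -0.36] w 92.2 t 23.23 q6 -0.02
shift [0.0576 0.0031 0.0011] turn -0.05
```

Call:
step_arm(targets=[[[0.015,0.003,0.001,0],[0.03,0.003,0.001,0],[0.045,0.003,0.001,0],[0.056,0.003,0.001,0],[0.057,0.003,0.001,0]]])

```text
time: 23.65
tool_pos: [480.1, 107.0, 68.3]
tcp_rot: [-1.952, 1.545, 2.832]
contact_force: [-0.3, 0.6, 0.3]
grip_width: 91.8
```

```bash
python3 plan.py 482 107.4 70 4.2
```

```text
p [480.1 107.   68.3] down [-0.024  0.008 -1.   ] jaw [ 0.997  0.072 -0.024] F [-0.31  0.6   0.26] w 91.8 t 23.65 q6 -0.02
shift [-0.0018  0.0019 -0.0003] turn -0.09
```

Call:
step_arm(targets=[[[-0.0015,0.0019,-0.0003,0],[-0.0015,0.0019,-0.0003,0],[-0.0015,0.0019,-0.0003,0],[-0.0015,0.0019,-0.0003,0],[-0.0015,0.0019,-0.0003,0]]])

```text
time: 24.07
tool_pos: [482.4, 107.4, 70.3]
tcp_rot: [-1.969, 1.546, 2.815]
contact_force: [0.6, 0.4, -0.6]
grip_width: 91.7
```

Call:
step_arm(targets=[[[0,0,0,0],[0,0,0,0],[0,0,0,0],[0,0,0,0],[0,0,0,0]]], jaw=1)

```text
time: 24.48
tool_pos: [482.4, 107.5, 70.3]
tcp_rot: [-1.968, 1.546, 2.816]
contact_force: [1.1, 1.2, -0.4]
grip_width: 63.4
```

Call:
step_arm(targets=[[[0,0,0,0],[0,0,0,0],[0,0,0,0],[0,0,0,0],[0,0,0,0]]])

```text
time: 24.9
tool_pos: [482.4, 107.5, 70.4]
tcp_rot: [-1.971, 1.546, 2.813]
contact_force: [0.7, -0.9, 0.1]
grip_width: 40.8
```

Call:
step_arm(targets=[[[0,0,0,0],[-0.01,0,0,0],[-0.02,0,0,0],[-0.035,0,0,0],[-0.05,0,0,0]]])

```text
time: 25.32
tool_pos: [483.3, 107.0, 121.4]
tcp_rot: [-1.959, 1.546, 2.825]
contact_force: [0.4, -0.3, -3.3]
grip_width: 41.0
```

```bash
python3 plan.py 482 107.4 245 4.2
```

```text
p [483.3 107.  121.4] down [-0.024  0.008 -1.   ] jaw [ 0.997  0.072 -0.023] F [ 0.41 -0.34 -3.26] w 41.0 t 25.32 q6 -0.02
shift [-0.1235 -0.0042 -0.0016] turn -0.08
```

Call:
step_arm(targets=[[[-0.025,-0.001,-0.0005,0],[-0.05,-0.002,-0.001,0],[-0.075,-0.003,-0.0015,0],[-0.1,-0.004,-0.0015,0],[-0.12,-0.004,-0.0015,0]]])

```text
time: 25.73
tool_pos: [482.0, 107.3, 244.4]
tcp_rot: [-1.992, 1.548, 2.793]
contact_force: [0.5, -0.1, -3.5]
grip_width: 40.9
```

Call:
step_arm(targets=[[[-0.002,0,0,0],[-0.002,0,0,0],[-0.002,0,0,0],[-0.002,0,0,0],[-0.002,0,0,0]]])

```text
time: 26.15
tool_pos: [481.2, 107.3, 244.9]
tcp_rot: [-1.943, 1.545, 2.841]
contact_force: [-0.7, -0.1, -3.2]
grip_width: 40.9
```

Call:
step_arm(targets=[[[0,0,0,0],[0,0,0,0],[0,0,0,0],[0,0,0,0],[0,0,0,0]]])

```text
time: 26.57
tool_pos: [481.3, 107.3, 244.8]
tcp_rot: [-1.943, 1.545, 2.842]
contact_force: [-0.1, -0.3, -3.4]
grip_width: 40.9
```

```bash
python3 -c "
from h import *
heft()"; python3 look.py top t9.png; python3 look.py side s9.png; python3 plan.py 482 107.4 245 4.2
python3 -c "
import cv2
a=cv2.imread('pics/t9.png')[120:300,100:400];b=cv2.imread('pics/s9.png')[60:320,100:400]
cv2.imwrite('pics/f.png',cv2.vconcat([a,b]))"
```

```text
F [ 0.08 -0.08 -3.51] sd [0.33 0.38 0.4 ] tau [-1.0000e-03 -4.1750e+01 -2.5788e+01  1.3000e-01  1.7700e-01 -2.0000e-03] sd [0.002 0.028 0.012 0.    0.    0.   ] p [481.2 107.3 244.9]
126 [338. 213.] 143 [ 496.  -101.7  129.6] [27.1 25.5  6.7]
50 [326. 217.] 86 [495.3 -94.7  69.9] [39.  26.5 39.8]
50 [271. 169.] 289 [487.9  14.2  70. ] [40.9 23.8 39.7]
p [481.2 107.3 244.9] down [-0.025  0.008 -1.   ] jaw [ 0.997  0.072 -0.024] F [-0.19  1.43 -3.32] w 40.9 t 27.27 q6 -0.02
shift [-0.0001  0.0008 -0.0001] turn -0.08
```

View pics/f.png

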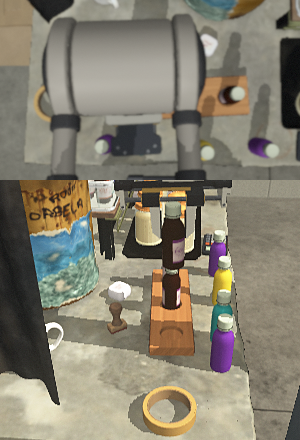

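The crop shows the full bottle held upright at (173,235) above the stand, its left well empty at (172,340). The middle bottle stands at (171,288). The right one is behind it, and the top view shows it in its well at (233,94). Stamp, soap and tape look untouched. Handing in.

```bash
python3 -c "
from plant import bot
print(bot.close_job())
o=bot.get_obs();print(o['time'],o['tool_pos'],o['contact_force'],o['grip_width'])"
```

```text
the job is handed in; nothing more can be done
None
the job is handed in; nothing more can be done
```

I hefted the bottles from left to right: the left one read 2.95 N, the middle 1.26 N and the right 1.16 N. So the left bottle is the full one, at about 0.3 kg. All three went back in their wells, then I lifted the left one again and handed the job in at 27.3 s while holding it up.

**Held bottle:** its underside is about 184 mm above the counter, going by how far the arm lifted, and the hand tilts only about 0.025 rad. The fingers are open 40.9 mm on the 41 mm body. It reads 3.5 N held up, a little over its first reading because the force sensor is noisy (about 0.4 N spread).

**Other bottles:** both stand upright in their wells, within about 1 mm of where they started. The middle cap was hidden by the held bottle in the last pictures, so that comes from the wrist picture after I put it back; the final side view shows it standing.

**Counter items:** stamp, soap and tape roll look untouched in the last side picture, but I did not measure their positions again. No check failed, and the hand-in gave no verdict.

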